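# Straightedge off the bench edge and onto the notebook

## Robot

A 6-joint arm with a two-finger parallel gripper is mounted at the origin on the work surface; the furniture and walls round the work are solid. World frame = base frame: x ahead of the robot, y to its left, z up, the work surface at z = 0. Lengths are in m, angles in rad, forces in N, time in s.
With the tool pointing down it reaches from about 0.25 to 0.725 m from the base axis. Payload 4 kg.
Tool frame: the origin (TCP) lies between the finger pads; the fingertips stand 11 mm ahead of it and the grasp point (between the pads) lies 8 mm behind it (bot.tip_extent is the distance from the TCP to the fingertips, in m); z points along the fingers, y is the line along which they close (so a half turn about z gives the same grasp; the last joint's range is limited). The gripper opens to 85 mm and grips with 20 to 120 N. Pads are 22 mm wide; open, the fingers measure 114 mm over their backs; the gripper's body (76 mm by 85 mm) begins 54 mm behind the grasp point. The pads swing forward as they close: fully open they stand 13 mm farther back than shut.
Start: joints at [1.199, 0.241, 0.005, 1.335, 0, 1.571], TCP at [0.182, 0.466, 0.242] pointing down, gripper open.
Joint ranges: [-2.72, 2.72], [-1.05, 1.87], [-1.09, 1.28], [-1.99, 2.15], [-1.42, 1.44], [-3.14, 3.14]. Speed limits (rad/s): [2.79, 2.79, 3.14, 3.14, 3.14, 3.14].

## Interface

Orientations are given as a unit quaternion [x, y, z, w].
In Python, from workcell import bot gives the robot as it stands. The module is installed in compiled form; this text tells all that it offers.
- The arm moves only by the tool drive_tool, never from a script. Its argument "rows" is a list of rows, each an object of numbers: "dx", "dy", "dz": the shift along the tool's x, y, z in units of 50 mm (1.0 is 50 mm); "wx", "wy", "wz": the turn, a rotation vector about the tool's x, y, z in units of 5 degrees (1.0 is 5 degrees); "hand": the finger opening in mm, from 0 to 85.4. A call has 1 to 20 rows; each row is the pose to reach, as a shift and turn from the pose commanded when the call began, along the tool's axes at that moment; what a row does not reach only later rows make up. A row lasts 1/10 s, in which the tool goes at most 50 mm and 8.59 degrees, less where a joint would pass 70% of its speed; a pose out of reach is approached as far as the arm can. A call with a gripper value outside its range is refused whole. The fingers move at their own pace and stop on an object; the grip force is fixed at half the most. Time passes only in rows, so rows that repeat a pose let the fingers close. It gives the time, the measured TCP pose, the force, the opening and the grip force at its end, in the units of the state.
- bot.get_obs(): the state, without advancing time (a new reading comes with each control period).
- bot.camera(name): name is "scene" or "top" or "wrist"; returns the picture (420x560x3 uint8, red, green, blue); there is no depth.
- bot.get_calibration(name): a dict with "vfov" (degrees; the focal length in pixels is half the picture's height over the tangent of half this angle, whatever the lens; pixels are square), "cx", "cy" (the principal point, pixels), "origin" and "rotation" of the camera in the world; the wrist camera has in their place "mount" (4x4, takes a point from camera to tool coordinates, whose origin is the TCP and whose axes are the flange's). Camera axes: x right, y up, looking along -z (the intrinsics and any distortion apply to the point x, -y, -z); pixel columns grow to the right and rows downward; lengths in m; the calibration is good to about 2 mm. A picture is of the moment at which its call begins: read the wrist's pose just before it. get_calibration takes no time and is no camera call.
- bot.job_done(): hands the job in; it is judged then, once.
Trained networks look in the newest picture that a camera, given by its name, has taken for a name from the list of things; names that differ only in an ending like _2 or _b are one class to them, and where a whole thing is asked for, a point or a joint stands for the part that bears it (a point fixed in the world has none). Each returns a list of dicts, best first, with "score" (0 to 1); they miss things now and then, are a little off and sometimes report something else, mostly with a low value. They report only what shows in the picture. A call takes as long as a camera call.
- bot.look_for(camera, thing): "extent" ([centre column, centre row, width, height] in pixels, round what is visible of it).
- bot.outline_of(camera, thing): "region" (420x560 bool, what is visible of it) and "extent" ([centre column, centre row, width, height] in pixels, round what is visible of it).
The state is a dict: "clock": time; "joint_pos": joint angles; "joint_vel": joint speeds; "tau": joint torques, N m; "eef_pos": TCP position; "tool_rot": TCP orientation; "ft_force": force on the tool from outside, world axes, zero at the start; "ft_torque": the same for the moment, N m; "grip_width": finger opening in m; "grasp_force": force on a finger pad.
Only numpy, scipy, OpenCV 4.12 (cv2) and the standard library are available. Lean on these libraries where they do the work, as an engineer would, in place of code of your own. Each camera call takes 0.05 s, during which the arm holds its last target. There are 200 camera calls.

## Task

The flat straightedge is too thin to pick up where it lies. Slide it over the open edge of the bench at the robot's left until its front end overhangs by about five to seven centimetres, pinch that overhanging end by its two long sides, lift it and lay it flat on the closed notebook: centred, and running straight across the notebook's short side, then let go.

Things in the scene. Friction and masses are not known exactly. Their poses are not given: they have to be found in the camera images.
- straightedge: Loose metal straightedge lying flat on the bench, 230 x 44 mm, 0.1 kg, dark graduation marks on top. 7 mm thick along its flat middle (20 mm wide, out to both ends), bevelled to 3 mm at its long sides. Origin: centre of the underside; x along it to the front end (towards the bench's edge; a dark hanging hole at the other end), z up. Starts 10 to 100 mm from the edge, within 12 degrees of square.
- front_end (a point): Middle of the underside of the straightedge's front end, 115 mm from its origin.
- bench_edge (a point): A fixed point on the upper rim of the bench's straight open edge to the robot's left, over the floor far below. x runs along the edge away from the robot; y horizontally outward, square to the edge. The bench top is level with it (z = 0), 28 mm thick; its corner is 80 mm back along -x, and a tall machine stands on the bench from 110 mm on along +x.
- notebook: Closed grey laboratory notebook lying flat on the bench and staying put, 210 mm along its x, 148 mm along its y, its top 11 mm above the bench. Origin: centre of its underside, z up.

How it is judged:
By the outcome, as a careful person would: the job done as asked, in the order asked, and still so for the second after the job is handed in, with the robot touching nothing.
It also fails if it takes over 64 s, if anything falls off the work surface, if the arm or the gripper's body presses on something with over 40 N, if the wrist force passes 120 N, or if a joint passes its speed limit or range.

## Working session

There is one attempt and no reset: what is moved stays moved. The work goes in short steps, Python scripts to look and compute and a tool call to move; the robot and the scene stay as the last step left them, time stands still between calls to the robot, and variables do not carry over. Pictures are saved under pics/ and viewed, at most 10 in all, crops included, and the job is handed in when it is done.

Besides the shell and the picture viewer there is one more tool, called after "Request:" as name([rows], argument=value, ...), one row to a line, values as JSON. drive_tool: Moves the arm, as the interface text tells. Its arguments: {"type":"object","properties":{"rows":{"type":"array","items":{"type":"object","properties":{"dx":{"type":"number"},"dy":{"type":"number"},"dz":{"type":"number"},"wx":{"type":"number"},"wy":{"type":"number"},"wz":{"type":"number"},"hand":{"type":"number"}}}}},"required":["rows"]}

```bash
mkdir -p pics; cat > h.py <<'E'
import numpy as np, cv2
from workcell import bot
from scipy.spatial.transform import Rotation as R
def cam(name):
    o=bot.get_obs(); c=bot.get_calibration(name)
    f=210/np.tan(np.radians(c['vfov'])/2)
    if 'mount' in c:
        T=np.eye(4);T[:3,:3]=R.from_quat(o['tool_rot']).as_matrix();T[:3,3]=o['eef_pos']
        T=T@np.array(c['mount']); return f,c['cx'],c['cy'],T[:3,3],T[:3,:3],c
    return f,c['cx'],c['cy'],np.array(c['origin']),np.array(c['rotation']),c
def world(C,px,z):
    f,cx,cy,o,r,_=C
    px=np.atleast_2d(px).astype(float)
    d=np.c_[(px[:,0]-cx)/f,-(px[:,1]-cy)/f,-np.ones(len(px))]@r.T
    return o+d*((z-o[2])/d[:,2])[:,None]
def snap(name,fn=None):
    C=cam(name); im=bot.camera(name)
    if fn: cv2.imwrite('pics/'+fn,im[:,:,::-1])
    return C,im
def rect(C,reg,z):
    ys,xs=np.nonzero(reg); p=world(C,np.c_[xs,ys],z)[:,:2].astype(np.float32)
    return cv2.minAreaRect(p), cv2.boxPoints(cv2.minAreaRect(p))
E
python3 - <<'E'
from h import *
np.set_printoptions(precision=4,suppress=True)
o=bot.get_obs();print(o['clock'],o['eef_pos'],o['tool_rot'],o['ft_force'],o['grip_width'])
ims=[]
for n in('top','wrist','scene'):
    C,im=snap(n,n+'0.png');print(n,C[5])
    ims.append(im)
    for t,z in(('straightedge',.005),('notebook',.011)):
        for d in bot.outline_of(n,t)[:2]:
            print(t,round(d['score'],2),np.round(d['extent'],1),*rect(C,d['region'],z))
E
```

```text
0.0 [0.1814 0.4653 0.2414] [ 0.1848  0.9828 -0.001  -0.0002] [-0.825  -0.2204  0.6119] 0.08534011538351709
top {'vfov': 49.718308829744785, 'cx': 284.1671924709883, 'cy': 215.69635220887312, 'origin': array([0.4298, 0.0108, 0.9898]), 'rotation': array([-0.0218,  0.0273,  0.7109, -0.7024])}Traceback (most recent call last):
  File "<stdin>", line 10, in <module>
  File "h.py", line 21, in rect
    ys,xs=np.nonzero(reg); p=world(C,np.c_[xs,ys],z)[:,:2].astype(np.float32)
                             ~~~~~^^^^^^^^^^^^^^^^^^
  File "h.py", line 14, in world
    d=np.c_[(px[:,0]-cx)/f,-(px[:,1]-cy)/f,-np.ones(len(px))]@r.T
      ~~~~~~~~~~~~~~~~~~~~~~~~~~~~~~~~~~~~~~~~~~~~~~~~~~~~~~~^~~~
ValueError: matmul: Input operand 1 has a mismatch in its core dimension 0, with gufunc signature (n?,k),(k,m?)->(n?,m?) (size 4 is different from 3)
```

View pics/top0.png

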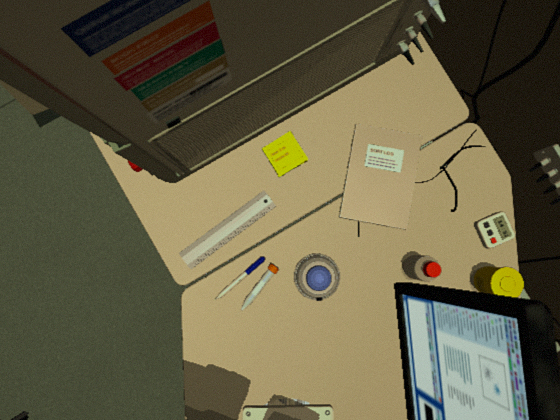

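The top view shows the straightedge from (187,258) to its hole end at (268,201), the open bench edge from (100,140) to (183,285), the machine above it, and the notebook centred at about (380,177). The calibration's rotation is a quaternion, so I'll fix the helper.

```bash
sed -i "s/np.array(c\['rotation'\])/R.from_quat(c['rotation']).as_matrix()/" h.py
python3 - <<'E'
from h import *
np.set_printoptions(precision=4,suppress=True)
for n in('top','wrist','scene'):
    C,im=snap(n,n+'1.png');print(n,C[5])
    for t,z in(('straightedge',.005),('notebook',.011)):
        for d in bot.outline_of(n,t)[:2]:
            print(t,round(d['score'],2),np.round(d['extent'],1),*rect(C,d['region'],z))
    if n=='top': print(world(C,[[110,158],[130,192],[150,226],[170,260],[183,285],[178,180]],0))
E
```

```text
top {'vfov': 49.718308829744785, 'cx': 284.1671924709883, 'cy': 215.69635220887312, 'origin': array([0.4298, 0.0108, 0.9898]), 'rotation': array([-0.0218,  0.0273,  0.7109, -0.7024])}
straightedge 0.84 [227.2 231.9  98.4  79.5] ((0.47046369314193726, 0.12573039531707764), (0.045946210622787476, 0.23040808737277985), 36.185218811035156) [[0.3839 0.2051]
 [0.5199 0.0192]
 [0.557  0.0463]
 [0.421  0.2323]]
straightedge 0.52 [380.4 176.1  80.8  99.9] ((0.5838373899459839, -0.21033042669296265), (0.15092557668685913, 0.21314938366413116), 79.0167465209961) [[ 0.4648 -0.2641]
 [ 0.6741 -0.3047]
 [ 0.7028 -0.1566]
 [ 0.4936 -0.1159]]
notebook 0.64 [378.1 174.4  81.2  96.7] ((0.5825515389442444, -0.20909541845321655), (0.14947843551635742, 0.210485577583313), 78.76893615722656) [[ 0.4648 -0.2619]
 [ 0.6712 -0.3029]
 [ 0.7003 -0.1563]
 [ 0.4939 -0.1153]]
[[0.6306 0.3846 0.    ]
 [0.5548 0.3398 0.    ]
 [0.4796 0.2955 0.    ]
 [0.4053 0.2515 0.    ]
 [0.3511 0.2232 0.    ]
 [0.5801 0.2349 0.    ]]
wrist {'vfov': 63.6675579191277, 'cx': 279.36441174822613, 'cy': 214.78704449210423, 'mount': array([[ 0.0017,  0.9652,  0.2614,  0.0674],
       [ 1.    , -0.0015, -0.0008,  0.0003],
       [-0.0004,  0.2614, -0.9652, -0.1322],
       [ 0.    ,  0.    ,  0.    ,  1.    ]])}
scene {'vfov': 57.09900219026251, 'cx': 281.705471414965, 'cy': 208.37327435590754, 'origin': array([0.5118, 0.422 , 0.8525]), 'rotation': array([-0.0007,  0.2419,  0.9701, -0.0202])}
straightedge 0.65 [306.3 272.9  71.2  90.3] ((0.47182226181030273, 0.12755334377288818), (0.04655946418642998, 0.23157624900341034), 36.339725494384766) [[0.3845 0.207 ]
 [0.5217 0.0205]
 [0.5592 0.0481]
 [0.422  0.2346]]
notebook 0.9 [263.9 151.8  89.8  61.1] ((0.5843498706817627, -0.20498138666152954), (0.15543422102928162, 0.21092848479747772), 78.76091003417969) [[ 0.4658 -0.2607]
 [ 0.6726 -0.3018]
 [ 0.7029 -0.1493]
 [ 0.4961 -0.1082]]
```

View pics/wrist1.png

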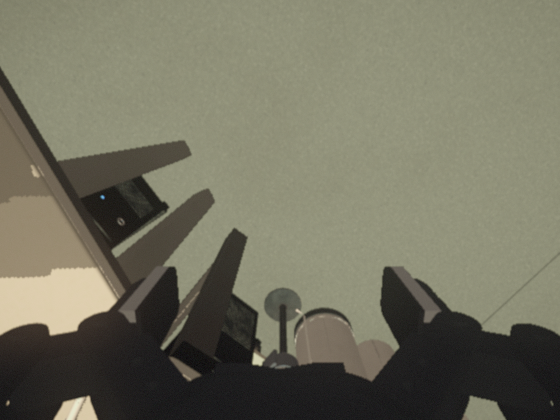

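View pics/scene1.png

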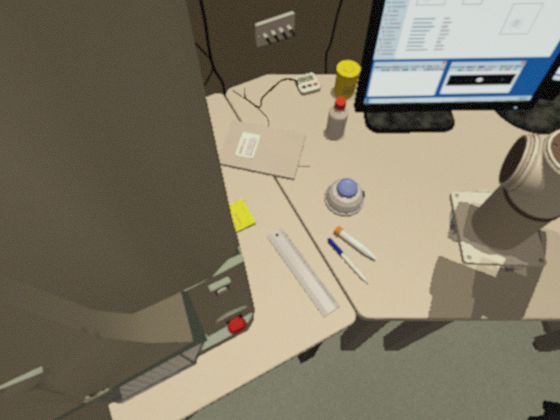

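The scene view confirms the layout: the straightedge runs from (278,237) to (330,305) with nothing around it, and the notebook is at (264,152). The wrist camera sees only floor. The plan is to push the hole end with two half-closed fingertips. I'll write a pose-to-units converter first.

```bash
cat >> h.py <<'E'
np.set_printoptions(precision=4,suppress=True)
def units(p,yaw):
    "shift/turn in drive units to a tool-down pose at p with tool x at yaw degrees"
    o=bot.get_obs(); q=R.from_quat(o['tool_rot']); y=np.radians(yaw)
    X=np.array([np.cos(y),np.sin(y),0]);Z=np.array([0,0,-1.]);T=R.from_matrix(np.c_[X,np.cross(Z,X),Z])
    return q.inv().apply(np.array(p)-o['eef_pos'])/.05, np.degrees((q.inv()*T).as_rotvec())/5
CN=np.array([.3511,.2232]);EX=np.array([np.cos(np.pi/6),.5]);EY=np.array([-.5,np.cos(np.pi/6)])
def edge(p): p=np.atleast_2d(p)[:,:2]-CN; return np.c_[p@EX,p@EY]
E
python3 -c "
from h import *
print(units([.556,.009,.09],126.2), bot.tip_extent)"
```

```text
(array([-10.2952,  -5.792 ,   3.0459]), array([-0.0009,  0.    ,  6.4998])) 0.011
```

Request:
drive_tool([
  {"dx": -10.3,"dy": -5.8,"dz": 2.2,"wz": 6.5,"hand": 24},
  {"dx": -10.3,"dy": -5.8,"dz": 2.2,"wz": 6.5,"hand": 24},
  {"dx": -10.3,"dy": -5.8,"dz": 2.2,"wz": 6.5,"hand": 24},
  {"dx": -10.3,"dy": -5.8,"dz": 2.2,"wz": 6.5,"hand": 24},
  {"dx": -10.3,"dy": -5.8,"dz": 2.2,"wz": 6.5,"hand": 24},
  {"dx": -10.3,"dy": -5.8,"dz": 2.2,"wz": 6.5,"hand": 24},
  {"dx": -10.3,"dy": -5.8,"dz": 2.2,"wz": 6.5,"hand": 24},
  {"dx": -10.3,"dy": -5.8,"dz": 2.2,"wz": 6.5,"hand": 24},
  {"dx": -10.3,"dy": -5.8,"dz": 2.2,"wz": 6.5,"hand": 24},
  {"dx": -10.3,"dy": -5.8,"dz": 2.2,"wz": 6.5,"hand": 24},
  {"dx": -10.3,"dy": -5.8,"dz": 2.2,"wz": 6.5,"hand": 24},
  {"dx": -10.3,"dy": -5.8,"dz": 2.2,"wz": 6.5,"hand": 24},
  {"dx": -10.3,"dy": -5.8,"dz": 2.2,"wz": 6.5,"hand": 24},
  {"dx": -10.3,"dy": -5.8,"dz": 2.2,"wz": 6.5,"hand": 24},
  {"dx": -10.3,"dy": -5.8,"dz": 2.2,"wz": 6.5,"hand": 24},
  {"dx": -10.3,"dy": -5.8,"dz": 2.2,"wz": 6.5,"hand": 24},
  {"dx": -10.3,"dy": -5.8,"dz": 2.2,"wz": 6.5,"hand": 24},
  {"dx": -10.3,"dy": -5.8,"dz": 2.2,"wz": 6.5,"hand": 24},
])

```text
invalid input at $.rows[0]: expected keys dx, dy, dz, wx, wy, wz, hand
```

```bash
python3 - <<'E'
from h import *
C,im=snap('wrist','w2.png')
for d in bot.outline_of('wrist','straightedge')[:1]:
    r,b=rect(C,d['region'],.005);print(d['score'],d['extent'],r,b,edge(b))
E
```

```text
(no output)
```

View pics/w2.png

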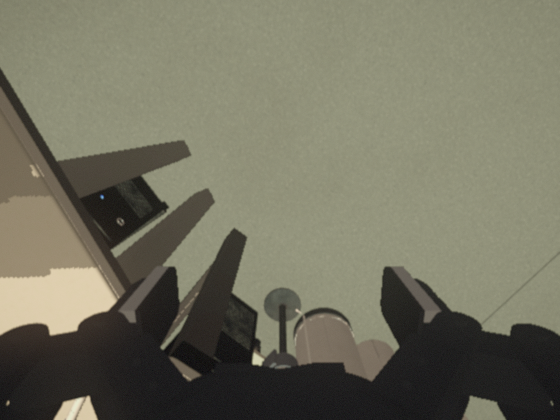

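The view hasn't changed because the move was refused: every row needs all the keys.

Request:
drive_tool([
  {"dx": -10.3,"dy": -5.8,"dz": 2.2,"wx": 0,"wy": 0,"wz": 6.5,"hand": 24},
  {"dx": -10.3,"dy": -5.8,"dz": 2.2,"wx": 0,"wy": 0,"wz": 6.5,"hand": 24},
  {"dx": -10.3,"dy": -5.8,"dz": 2.2,"wx": 0,"wy": 0,"wz": 6.5,"hand": 24},
  {"dx": -10.3,"dy": -5.8,"dz": 2.2,"wx": 0,"wy": 0,"wz": 6.5,"hand": 24},
  {"dx": -10.3,"dy": -5.8,"dz": 2.2,"wx": 0,"wy": 0,"wz": 6.5,"hand": 24},
  {"dx": -10.3,"dy": -5.8,"dz": 2.2,"wx": 0,"wy": 0,"wz": 6.5,"hand": 24},
  {"dx": -10.3,"dy": -5.8,"dz": 2.2,"wx": 0,"wy": 0,"wz": 6.5,"hand": 24},
  {"dx": -10.3,"dy": -5.8,"dz": 2.2,"wx": 0,"wy": 0,"wz": 6.5,"hand": 24},
  {"dx": -10.3,"dy": -5.8,"dz": 2.2,"wx": 0,"wy": 0,"wz": 6.5,"hand": 24},
  {"dx": -10.3,"dy": -5.8,"dz": 2.2,"wx": 0,"wy": 0,"wz": 6.5,"hand": 24},
  {"dx": -10.3,"dy": -5.8,"dz": 2.2,"wx": 0,"wy": 0,"wz": 6.5,"hand": 24},
  {"dx": -10.3,"dy": -5.8,"dz": 2.2,"wx": 0,"wy": 0,"wz": 6.5,"hand": 24},
  {"dx": -10.3,"dy": -5.8,"dz": 2.2,"wx": 0,"wy": 0,"wz": 6.5,"hand": 24},
  {"dx": -10.3,"dy": -5.8,"dz": 2.2,"wx": 0,"wy": 0,"wz": 6.5,"hand": 24},
  {"dx": -10.3,"dy": -5.8,"dz": 2.2,"wx": 0,"wy": 0,"wz": 6.5,"hand": 24},
  {"dx": -10.3,"dy": -5.8,"dz": 2.2,"wx": 0,"wy": 0,"wz": 6.5,"hand": 24},
])

```text
clock: 2.25
eef_pos: [0.5555, 0.0098, 0.1328]
tool_rot: [0.452, 0.892, 0.0, 0.0]
ft_force: [0.2, 0.1, -0.6]
grip_width: 0.0239
grasp_force: 0.0
```

```bash
python3 - <<'E'
from h import *
C,im=snap('wrist','w3.png')
print(units([.556,.009,.09],126.2))
for d in bot.outline_of('wrist','straightedge')[:1]:
    r,b=rect(C,d['region'],.005);print(d['score'],d['extent'],r,b,edge(b))
E
```

```text
(array([-0.0175, -0.0043,  0.8581]), array([0.0058, 0.0025, 0.0234]))
0.6 [280.8, 86.6, 64.1, 171.0] ((0.5026569962501526, 0.08222737163305283), (0.04508833959698677, 0.1173131912946701), 36.081382751464844) [[0.4499 0.1164]
 [0.519  0.0215]
 [0.5554 0.0481]
 [0.4863 0.1429]] [[ 0.0321 -0.1419]
 [ 0.0446 -0.2586]
 [ 0.0894 -0.2538]
 [ 0.077  -0.1371]]
```

View pics/w3.png

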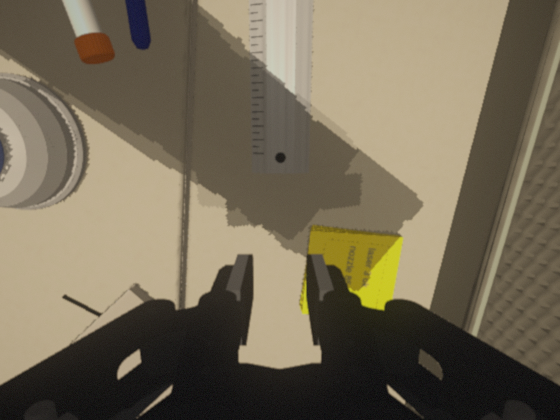

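The wrist view shows the ruler's hole end at (281,170), lined up with the fingers. A yellow note pad lies nearby, with corners at (313,228) and (303,312). I'll check whether it clears the fingertips.

```bash
python3 - <<'E'
from h import *
C=cam('wrist');o=bot.get_obs()
w=world(C,[[313,228],[303,312],[402,236],[281,175]],.003)
print(w); print(R.from_quat(o['tool_rot']).inv().apply(w-o['eef_pos']))
E
```

```text
[[ 0.5862  0.014   0.003 ]
 [ 0.6263 -0.0516  0.003 ]
 [ 0.6489  0.0518  0.003 ]
 [ 0.5396  0.0333  0.003 ]]
[[-0.0146  0.027   0.1299]
 [-0.0912  0.0204  0.13  ]
 [-0.0214  0.0999  0.13  ]
 [ 0.0285  0.0009  0.1299]]
```

Request:
drive_tool([
  {"dx": 0.2,"dy": 0,"dz": 0.8,"wx": 0,"wy": 0,"wz": 0,"hand": 20},
  {"dx": 0.2,"dy": 0,"dz": 1.6,"wx": 0,"wy": 0,"wz": 0,"hand": 20},
  {"dx": 0.2,"dy": 0,"dz": 2.2,"wx": 0,"wy": 0,"wz": 0,"hand": 20},
  {"dx": 0.2,"dy": 0,"dz": 2.36,"wx": 0,"wy": 0,"wz": 0,"hand": 20},
  {"dx": 0.2,"dy": 0,"dz": 2.36,"wx": 0,"wy": 0,"wz": 0,"hand": 20},
  {"dx": 0.2,"dy": 0,"dz": 2.36,"wx": 0,"wy": 0,"wz": 0,"hand": 20},
])

```text
clock: 2.95
eef_pos: [0.5515, 0.017, 0.0159]
tool_rot: [0.452, 0.892, 0.001, 0.001]
ft_force: [0.1, 0.9, 0.2]
grip_width: 0.02
grasp_force: 0.0
```

Request:
drive_tool([
  {"dx": 0,"dy": 0,"dz": 0.02,"wx": 0,"wy": 0,"wz": 0,"hand": 20},
  {"dx": 0,"dy": 0,"dz": 0.04,"wx": 0,"wy": 0,"wz": 0,"hand": 20},
  {"dx": 0,"dy": 0,"dz": 0.04,"wx": 0,"wy": 0,"wz": 0,"hand": 20},
])

```text
clock: 3.25
eef_pos: [0.5508, 0.0166, 0.0131]
tool_rot: [0.452, 0.892, 0.0, 0.001]
ft_force: [-1.2, 0.2, -0.6]
grip_width: 0.0198
grasp_force: 0.0
```

Request:
drive_tool([
  {"dx": 0,"dy": 0,"dz": 0.03,"wx": 0,"wy": 0,"wz": 0,"hand": 20},
  {"dx": 0.1,"dy": 0,"dz": 0.03,"wx": 0,"wy": 0,"wz": 0,"hand": 20},
  {"dx": 0.18,"dy": 0,"dz": 0.03,"wx": 0,"wy": 0,"wz": 0,"hand": 20},
  {"dx": 0.26,"dy": 0,"dz": 0.03,"wx": 0,"wy": 0,"wz": 0.0,"hand": 20},
  {"dx": 0.34,"dy": 0.01,"dz": 0.03,"wx": 0,"wy": 0,"wz": 0.1,"hand": 20},
  {"dx": 0.42,"dy": 0.02,"dz": 0.03,"wx": 0,"wy": 0,"wz": 0.15,"hand": 20},
  {"dx": 0.5,"dy": 0.03,"dz": 0.03,"wx": 0,"wy": 0,"wz": 0.2,"hand": 20},
  {"dx": 0.58,"dy": 0.04,"dz": 0.03,"wx": 0,"wy": 0,"wz": 0.25,"hand": 20},
  {"dx": 0.66,"dy": 0.05,"dz": 0.03,"wx": 0,"wy": 0,"wz": 0.3,"hand": 20},
  {"dx": 0.74,"dy": 0.06,"dz": 0.03,"wx": 0,"wy": 0,"wz": 0.35,"hand": 20},
  {"dx": 0.82,"dy": 0.07,"dz": 0.03,"wx": 0,"wy": 0,"wz": 0.4,"hand": 20},
  {"dx": 0.9,"dy": 0.08,"dz": 0.03,"wx": 0,"wy": 0,"wz": 0.4,"hand": 20},
])

```text
clock: 4.45
eef_pos: [0.5273, 0.0553, 0.0112]
tool_rot: [0.468, 0.884, -0.0, 0.001]
ft_force: [2.4, -4.4, 6.0]
grip_width: 0.0198
grasp_force: 2.9
```

```bash
python3 - <<'E'
from h import *
o=bot.get_obs();q=R.from_quat(o['tool_rot']);x=q.apply([1,0,0]);print('tool yaw',np.degrees(np.arctan2(x[1],x[0])))
for n in('top','scene'):
  C,im=snap(n,n+'4.png')
  for d in bot.outline_of(n,'straightedge')[:1]:
    r,b=rect(C,d['region'],.005);print(n,d['score'],r,b,edge(b))
E
```

```text
tool yaw 124.16831075426961
top 0.91 ((0.41200950741767883, 0.21426334977149963), (0.04504941403865814, 0.08955195546150208), 36.89677810668945) [[0.3671 0.2365]
 [0.4209 0.1649]
 [0.4569 0.192 ]
 [0.4031 0.2636]] [[ 0.0205  0.0036]
 [ 0.0313 -0.0854]
 [ 0.076  -0.0799]
 [ 0.0653  0.009 ]]
scene 0.79 ((0.4542830288410187, 0.16014572978019714), (0.043980587273836136, 0.22755736112594604), 35.88394546508789) [[0.3698 0.2394]
 [0.5032 0.0551]
 [0.5388 0.0809]
 [0.4054 0.2652]] [[ 0.0243  0.0047]
 [ 0.0476 -0.2216]
 [ 0.0914 -0.2171]
 [ 0.068   0.0092]]
```

Request:
drive_tool([
  {"dx": 0.08,"dy": 0.01,"dz": 0,"wx": 0,"wy": 0,"wz": 0.05,"hand": 20},
  {"dx": 0.16,"dy": 0.02,"dz": 0,"wx": 0,"wy": 0,"wz": 0.1,"hand": 20},
  {"dx": 0.24,"dy": 0.03,"dz": 0,"wx": 0,"wy": 0,"wz": 0.15,"hand": 20},
  {"dx": 0.32,"dy": 0.04,"dz": 0,"wx": 0,"wy": 0,"wz": 0.2,"hand": 20},
  {"dx": 0.4,"dy": 0.05,"dz": 0,"wx": 0,"wy": 0,"wz": 0.25,"hand": 20},
  {"dx": 0.48,"dy": 0.06,"dz": 0,"wx": 0,"wy": 0,"wz": 0.3,"hand": 20},
  {"dx": 0.56,"dy": 0.07,"dz": 0,"wx": 0,"wy": 0,"wz": 0.35,"hand": 20},
  {"dx": 0.64,"dy": 0.08,"dz": 0,"wx": 0,"wy": 0,"wz": 0.4,"hand": 20},
  {"dx": 0.72,"dy": 0.09,"dz": 0,"wx": 0,"wy": 0,"wz": 0.4,"hand": 20},
  {"dx": 0.8,"dy": 0.1,"dz": 0,"wx": 0,"wy": 0,"wz": 0.4,"hand": 20},
  {"dx": 0.88,"dy": 0.11,"dz": 0,"wx": 0,"wy": 0,"wz": 0.4,"hand": 20},
  {"dx": 0.96,"dy": 0.12,"dz": 0,"wx": 0,"wy": 0,"wz": 0.4,"hand": 20},
  {"dx": 1.03,"dy": 0.12,"dz": 0,"wx": 0,"wy": 0,"wz": 0.4,"hand": 20},
  {"dx": 1.06,"dy": 0.12,"dz": 0,"wx": 0,"wy": 0,"wz": 0.4,"hand": 20},
  {"dx": 1.06,"dy": 0.12,"dz": 0,"wx": 0,"wy": 0,"wz": 0.4,"hand": 20},
  {"dx": 0.8,"dy": 0.12,"dz": 0,"wx": 0,"wy": 0,"wz": 0.4,"hand": 20},
  {"dx": 0.8,"dy": 0.12,"dz": -1,"wx": 0,"wy": 0,"wz": 0.4,"hand": 20},
  {"dx": 0.8,"dy": 0.12,"dz": -2,"wx": 0,"wy": 0,"wz": 0.4,"hand": 20},
  {"dx": 0.8,"dy": 0.12,"dz": -2.5,"wx": 0,"wy": 0,"wz": 0.4,"hand": 62},
])

```text
clock: 6.55
eef_pos: [0.5094, 0.0931, 0.1385]
tool_rot: [0.483, 0.876, 0.001, -0.0]
ft_force: [1.1, 0.2, -0.5]
grip_width: 0.0333
grasp_force: 0.0
```

```bash
python3 - <<'E'
from h import *
for n in('top','scene'):
  C,im=snap(n,n+'5.png')
  for d in bot.outline_of(n,'straightedge')[:1]:
    r,b=rect(C,d['region'],.005);print(n,d['score'],r,b,edge(b))
E
```

```text
top 0.52 ((0.3769969344139099, 0.3028564155101776), (0.019221771508455276, 0.010744751431047916), 0.4854534864425659) [[0.3673 0.3081]
 [0.3674 0.2974]
 [0.3867 0.2976]
 [0.3866 0.3083]] [[0.0565 0.0654]
 [0.0512 0.0561]
 [0.068  0.0466]
 [0.0733 0.056 ]]
scene 0.97 ((0.42976465821266174, 0.2067933976650238), (0.049716584384441376, 0.2304949164390564), 37.09226608276367) [[0.3404 0.2837]
 [0.4794 0.0999]
 [0.5191 0.1299]
 [0.3801 0.3137]] [[ 0.021   0.0578]
 [ 0.0495 -0.171 ]
 [ 0.0988 -0.1648]
 [ 0.0704  0.0639]]
```

View pics/scene5.png

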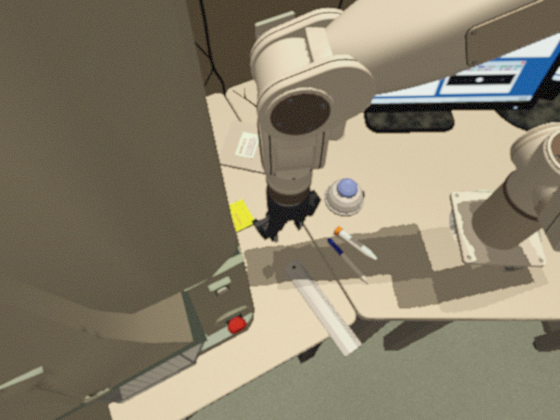

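The scene view shows the ruler's front end about 6 cm over the edge, around (350,345), with the arm clear of it. Next I'll move above the front end for a close look.

```bash
python3 -c "
from h import *
print(units([.398,.246,.14],125.5))"
```

```text
(array([ 3.7716, -0.2259, -0.0886]), array([-0.0114, -0.0252, -0.6537]))
```

Request:
drive_tool([
  {"dx": 1,"dy": -0.1,"dz": 0,"wx": 0,"wy": 0,"wz": -0.65,"hand": 62},
  {"dx": 2,"dy": -0.2,"dz": 0,"wx": 0,"wy": 0,"wz": -0.65,"hand": 62},
  {"dx": 3,"dy": -0.2,"dz": 0,"wx": 0,"wy": 0,"wz": -0.65,"hand": 62},
  {"dx": 3.8,"dy": -0.2,"dz": 0,"wx": 0,"wy": 0,"wz": -0.65,"hand": 62},
  {"dx": 3.8,"dy": -0.2,"dz": 0,"wx": 0,"wy": 0,"wz": -0.65,"hand": 62},
  {"dx": 3.8,"dy": -0.2,"dz": 0,"wx": 0,"wy": 0,"wz": -0.65,"hand": 62},
  {"dx": 3.8,"dy": -0.2,"dz": 0,"wx": 0,"wy": 0,"wz": -0.65,"hand": 62},
])

```text
clock: 7.45
eef_pos: [0.399, 0.2462, 0.1344]
tool_rot: [0.459, 0.889, -0.001, -0.001]
ft_force: [0.9, -0.4, 0.1]
grip_width: 0.0619
grasp_force: 0.0
```

```bash
python3 - <<'E'
from h import *
C,im=snap('wrist','w6.png');o=bot.get_obs();print(o['eef_pos'])
for d in bot.outline_of('wrist','straightedge')[:1]:
    r,b=rect(C,d['region'],.005);print(d['score'],d['extent'],r,b,edge(b))
E
```

```text
[0.3995 0.2461 0.1348]
0.8 [279.6, 244.5, 58.6, 242.3] ((0.42191988229751587, 0.2131284475326538), (0.044435445219278336, 0.21403945982456207), 36.4366455078125) [[0.3405 0.286 ]
 [0.4676 0.1138]
 [0.5034 0.1402]
 [0.3762 0.3124]] [[ 0.0222  0.0597]
 [ 0.0462 -0.153 ]
 [ 0.0904 -0.148 ]
 [ 0.0664  0.0647]]
```

View pics/w6.png

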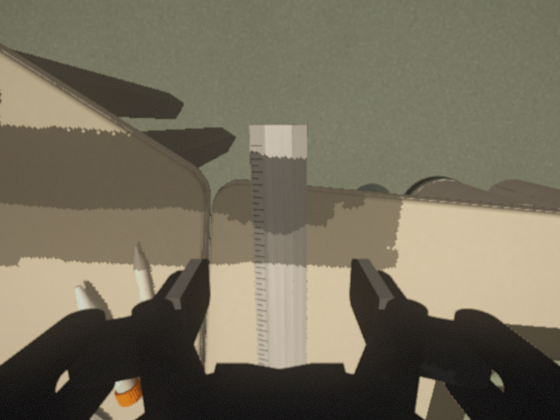

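```bash
python3 - <<'E'
from h import *
C=cam('wrist')
P=np.array([.3584,.2992]);y=np.radians(126.4);u=np.array([np.cos(y),np.sin(y)]);v=np.array([u[1],-u[0]])
for n,p,z in(('edge',[[235,183],[345,192],[520,208]],0),('desk',[[195,172],[150,140],[100,110]],0),('front',[[250,126],[306,126]],.004)):
    w=world(C,p,z)[:,:2]-P; print(n,np.c_[w@u,w@v])
for s in(.025,.03): print(P-s*u, units([*(P-s*u),.04],126.4))
E
```

```text
edge [[-0.0455 -0.0338]
 [-0.0543  0.0542]
 [-0.0699  0.1969]]
desk [[-0.0361 -0.065 ]
 [-0.0108 -0.0978]
 [ 0.012  -0.133 ]]
front [[-0.0016 -0.0198]
 [-0.0024  0.0224]]
[0.3732 0.2791] (array([ 0.8472, -0.0481,  1.9015]), array([-0.0188, -0.0011, -0.2156]))
[0.3762 0.2751] (array([ 0.7472, -0.0462,  1.9015]), array([-0.0188, -0.0011, -0.2156]))
```

The wrist view puts the front end at (278,126) and the rim near row 188, which suggests about 5 cm of overhang against 6 cm from the top view. I'll measure the rim properly by its gradient.

```bash
python3 - <<'E'
from h import *
P=np.array([.3584,.2992]);y=np.radians(126.4);u=np.array([np.cos(y),np.sin(y)]);v=np.array([u[1],-u[0]])
im=cv2.imread('pics/w6.png');C=cam('wrist')
for c in(240,330,360,520): print(c,[int(t) for t in im[176:220,c].mean(1)])
im=cv2.imread('pics/top1.png');C=cam('top')
for r in(190,205,220,235,250,265,277):
    g=im[r].astype(float); k=int(round(130+(r-192)*.588)); s=g[k-14:k+15].mean(1)
    print(r,k-14,[int(t) for t in s])
im=cv2.imread('pics/scene1.png')
for c in(180,220,260,300,330): print(c,[int(t) for t in im[320:400,c].mean(1)])
E
```

```text
240 [114, 115, 113, 97, 88, 86, 89, 82, 80, 82, 87, 88, 88, 91, 89, 88, 89, 88, 89, 90, 90, 90, 90, 89, 88, 88, 90, 90, 89, 89, 87, 91, 90, 90, 89, 90, 90, 89, 91, 89, 90, 91, 92, 89]
330 [116, 116, 114, 114, 113, 113, 114, 114, 115, 114, 107, 89, 83, 88, 88, 87, 81, 86, 87, 88, 91, 90, 89, 90, 88, 89, 89, 90, 89, 90, 92, 91, 89, 89, 91, 90, 89, 89, 91, 91, 91, 89, 95, 111]
360 [114, 114, 113, 113, 112, 114, 115, 116, 115, 111, 96, 77, 69, 72, 79, 87, 88, 91, 86, 84, 86, 89, 88, 89, 90, 89, 90, 91, 91, 102, 115, 118, 118, 118, 119, 118, 119, 118, 118, 119, 117, 117, 117, 118]
520 [112, 114, 112, 105, 97, 88, 88, 90, 89, 91, 93, 91, 92, 95, 92, 92, 91, 90, 91, 92, 93, 93, 93, 93, 92, 91, 89, 95, 96, 90, 85, 98, 112, 111, 118, 138, 158, 171, 181, 184, 185, 186, 184, 185]
190 115 [71, 75, 69, 67, 69, 69, 63, 68, 111, 152, 154, 154, 146, 153, 155, 148, 149, 152, 151, 153, 149, 148, 147, 149, 152, 149, 149, 150, 150]
205 124 [71, 71, 73, 74, 70, 69, 68, 96, 146, 158, 154, 154, 149, 151, 148, 149, 150, 149, 150, 148, 151, 152, 147, 154, 154, 150, 152, 156, 149]
220 132 [73, 71, 67, 66, 68,
[... 1990 characters left out ...]
, 192, 196, 192, 192, 191, 193, 192, 192, 193, 192, 192, 188, 169, 134, 91, 54, 40, 34, 30, 40, 34, 50, 59, 79, 91, 109, 117, 119, 118, 119, 120, 120, 122, 115, 117, 116, 116, 121, 119, 116, 122, 120, 119, 118, 122, 118, 121, 121, 119, 117, 119, 120, 114, 120, 116, 116, 119, 117, 117, 121, 116]
330 [193, 193, 192, 194, 194, 193, 194, 191, 193, 194, 193, 194, 195, 190, 175, 145, 122, 112, 114, 117, 117, 122, 117, 117, 119, 121, 118, 117, 118, 118, 119, 119, 117, 118, 120, 119, 117, 115, 122, 120, 117, 121, 119, 117, 115, 114, 112, 120, 114, 119, 117, 112, 116, 113, 118, 115, 115, 115, 117, 115, 113, 117, 112, 116, 118, 116, 118, 114, 114, 116, 117, 116, 118, 113, 114, 114, 114, 116, 114, 117]
```

```bash
python3 - <<'E'
from h import *
P=np.array([[.3584,.2992]])
for n,p in(('top',[[123,190],[131.3,205],[140,220],[148.5,235],[157.3,250],[165.5,265],[172.7,277]]),('scene',[[260,374],[300,352],[330,335]]),('wrist',[[240,180],[330,189],[360,189],[520,207]])):
    w=world(cam(n),p,0); l=cv2.fitLine(w[:,:2].astype(np.float32),cv2.DIST_L2,0,.001,.001).ravel()
    d=l[:2]*np.sign(l[0]); nn=np.array([-d[1],d[0]]); print(n,np.degrees(np.arctan2(d[1],d[0])),'overhang of P',(P[0]-l[2:])@nn)
E
```

```text
top 29.879208 overhang of P 0.05133579986413834
scene 29.809792 overhang of P 0.04977343445555866
wrist 29.868347 overhang of P 0.045769757077944895
```

The overhang is really about 5 cm, because my first edge pixels lay inside the rim. I'll push it another 11 mm from behind.

```bash
sed -i 's/^CN=.*EX=/CN=np.array([.3511,.2232])+.0095*np.array([-.5,.866]);EX=/' h.py; python3 -c "
from h import *
print(units([.5127,.0899,.06],126.4))"
```

```text
(array([-3.8525,  0.0395,  1.501 ]), array([-0.0188, -0.0011, -0.2156]))
```

Request:
drive_tool([
  {"dx": -1,"dy": 0.04,"dz": 0,"wx": 0,"wy": 0,"wz": -0.2,"hand": 20},
  {"dx": -2,"dy": 0.04,"dz": 0,"wx": 0,"wy": 0,"wz": -0.2,"hand": 20},
  {"dx": -3,"dy": 0.04,"dz": 0.0,"wx": 0,"wy": 0,"wz": -0.2,"hand": 20},
  {"dx": -3.86,"dy": 0.04,"dz": 0.5,"wx": 0,"wy": 0,"wz": -0.2,"hand": 20},
  {"dx": -3.86,"dy": 0.04,"dz": 1.5,"wx": 0,"wy": 0,"wz": -0.2,"hand": 20},
  {"dx": -3.86,"dy": 0.04,"dz": 2.2,"wx": 0,"wy": 0,"wz": -0.2,"hand": 20},
  {"dx": -3.86,"dy": 0.04,"dz": 2.47,"wx": 0,"wy": 0,"wz": -0.2,"hand": 20},
  {"dx": -3.86,"dy": 0.04,"dz": 2.47,"wx": 0,"wy": 0,"wz": -0.2,"hand": 20},
  {"dx": -3.86,"dy": 0.04,"dz": 2.47,"wx": 0,"wy": 0,"wz": -0.2,"hand": 20},
])

```text
clock: 8.45
eef_pos: [0.5134, 0.0895, 0.0121]
tool_rot: [0.452, 0.892, -0.0, -0.0]
ft_force: [0.1, 0.3, 0.1]
grip_width: 0.0202
grasp_force: 0.0
```

Request:
drive_tool([
  {"dx": 0.1,"dy": 0,"dz": 0.01,"wx": 0,"wy": 0,"wz": 0,"hand": 20},
  {"dx": 0.2,"dy": 0,"dz": 0.01,"wx": 0,"wy": 0,"wz": 0,"hand": 20},
  {"dx": 0.28,"dy": 0,"dz": 0.01,"wx": 0,"wy": 0,"wz": 0,"hand": 20},
  {"dx": 0.36,"dy": 0,"dz": 0.01,"wx": 0,"wy": 0,"wz": 0,"hand": 20},
  {"dx": 0.44,"dy": 0,"dz": 0.01,"wx": 0,"wy": 0,"wz": 0,"hand": 20},
  {"dx": 0.52,"dy": 0,"dz": 0.01,"wx": 0,"wy": 0,"wz": 0,"hand": 20},
  {"dx": 0.58,"dy": 0,"dz": 0.01,"wx": 0,"wy": 0,"wz": 0,"hand": 20},
  {"dx": 0.61,"dy": 0,"dz": 0.01,"wx": 0,"wy": 0,"wz": 0,"hand": 20},
  {"dx": 0.61,"dy": 0,"dz": 0.01,"wx": 0,"wy": 0,"wz": 0,"hand": 20},
  {"dx": 0.4,"dy": 0,"dz": 0.01,"wx": 0,"wy": 0,"wz": 0,"hand": 20},
  {"dx": 0.4,"dy": 0,"dz": -0.8,"wx": 0,"wy": 0,"wz": 0,"hand": 20},
  {"dx": 0.4,"dy": 0,"dz": -1.8,"wx": 0,"wy": 0,"wz": 0,"hand": 20},
  {"dx": 1.0,"dy": 0,"dz": -2.4,"wx": 0,"wy": 0,"wz": 0,"hand": 62},
  {"dx": 2,"dy": 0,"dz": -2.4,"wx": 0,"wy": 0,"wz": 0,"hand": 62},
  {"dx": 3,"dy": 0,"dz": -2.4,"wx": 0,"wy": 0,"wz": 0,"hand": 62},
  {"dx": 3.9,"dy": 0,"dz": -2.4,"wx": 0,"wy": 0,"wz": 0,"hand": 62},
  {"dx": 3.9,"dy": 0,"dz": -2.4,"wx": 0,"wy": 0,"wz": 0,"hand": 62},
  {"dx": 3.9,"dy": 0,"dz": -2.4,"wx": 0,"wy": 0,"wz": 0,"hand": 62},
])

```text
clock: 10.25
eef_pos: [0.3974, 0.2484, 0.1325]
tool_rot: [0.45, 0.893, 0.0, 0.0]
ft_force: [0.3, -0.5, 0.2]
grip_width: 0.0619
grasp_force: 0.0
```

```bash
python3 - <<'E'
from h import *
for n in('wrist','scene'):
  C,im=snap(n,n+'7.png')
  for d in bot.outline_of(n,'straightedge')[:1]:
    (c,s,a),b=rect(C,d['region'],.004);y=np.radians(a+90);u=np.array([np.cos(y),np.sin(y)]);b=b[np.argsort(b@u)];F=b[2:].mean(0)
    print(n,d['score'],s,a+90,'front',F,'rear',b[:2].mean(0),edge(F),units([*(F-.027*u),.04],a+90))
E
```

```text
wrist 0.79 (0.0442730188369751, 0.22482693195343018) 126.67147445678711 front [0.3498 0.3104] rear [0.484  0.1301] [[0.0424 0.0667]] (array([ 1.0515, -0.0298,  1.8468]), array([ 0.0035,  0.0059, -0.0585]))
scene 0.97 (0.04725440964102745, 0.2298978716135025) 126.08052062988281 front [0.3532 0.311 ] rear [0.4886 0.1252] [[0.0457 0.0655]] (array([1.028 , 0.0284, 1.8447]), array([0.    , 0.0032, 0.0448]))
```

Request:
drive_tool([
  {"dx": 0.7,"dy": 0,"dz": 0.3,"wx": 0,"wy": 0,"wz": 0,"hand": 62},
  {"dx": 1.14,"dy": 0,"dz": 1.0,"wx": 0,"wy": 0,"wz": 0,"hand": 62},
  {"dx": 1.14,"dy": 0,"dz": 1.8,"wx": 0,"wy": 0,"wz": 0,"hand": 62},
  {"dx": 1.14,"dy": 0,"dz": 2.3,"wx": 0,"wy": 0,"wz": 0,"hand": 62},
  {"dx": 1.14,"dy": 0,"dz": 2.55,"wx": 0,"wy": 0,"wz": 0,"hand": 62},
  {"dx": 1.14,"dy": 0,"dz": 2.55,"wx": 0,"wy": 0,"wz": 0,"hand": 62},
  {"dx": 1.14,"dy": 0,"dz": 2.55,"wx": 0,"wy": 0,"wz": 0,"hand": 62},
  {"dx": 1.14,"dy": 0,"dz": 2.55,"wx": 0,"wy": 0,"wz": 0,"hand": 62},
])

```text
clock: 11.25
eef_pos: [0.3648, 0.2941, 0.0058]
tool_rot: [0.451, 0.892, 0.001, 0.0]
ft_force: [0.0, -0.9, 0.3]
grip_width: 0.062
grasp_force: 0.0
```

Request:
drive_tool([
  {"dx": 0,"dy": 0,"dz": 0,"wx": 0,"wy": 0,"wz": 0,"hand": 55},
  {"dx": 0,"dy": 0,"dz": 0,"wx": 0,"wy": 0,"wz": 0,"hand": 50},
  {"dx": 0,"dy": 0,"dz": 0,"wx": 0,"wy": 0,"wz": 0,"hand": 47},
  {"dx": 0,"dy": 0,"dz": 0,"wx": 0,"wy": 0,"wz": 0,"hand": 44},
  {"dx": 0,"dy": 0,"dz": 0,"wx": 0,"wy": 0,"wz": 0,"hand": 41},
  {"dx": 0,"dy": 0,"dz": 0,"wx": 0,"wy": 0,"wz": 0,"hand": 38},
  {"dx": 0,"dy": 0,"dz": 0,"wx": 0,"wy": 0,"wz": 0,"hand": 30},
  {"dx": 0,"dy": 0,"dz": 0,"wx": 0,"wy": 0,"wz": 0,"hand": 30},
  {"dx": 0,"dy": 0,"dz": 0,"wx": 0,"wy": 0,"wz": 0,"hand": 30},
])

```text
clock: 12.15
eef_pos: [0.3636, 0.294, 0.005]
tool_rot: [0.45, 0.893, 0.0, 0.0]
ft_force: [-1.1, 0.2, 4.4]
grip_width: 0.0418
grasp_force: 60.9
```

Request:
drive_tool([
  {"dx": 0,"dy": 0,"dz": -0.1,"wx": 0,"wy": 0,"wz": 0,"hand": 30},
  {"dx": 0,"dy": 0,"dz": -0.25,"wx": 0,"wy": 0,"wz": 0,"hand": 30},
  {"dx": 0,"dy": 0,"dz": -0.45,"wx": 0,"wy": 0,"wz": 0,"hand": 30},
  {"dx": 0,"dy": 0,"dz": -0.7,"wx": 0,"wy": 0,"wz": 0,"hand": 30},
  {"dx": 0,"dy": 0,"dz": -1.0,"wx": 0,"wy": 0,"wz": 0,"hand": 30},
  {"dx": 0,"dy": 0,"dz": -1.4,"wx": 0,"wy": 0,"wz": 0,"hand": 30},
  {"dx": 0,"dy": 0,"dz": -1.8,"wx": 0,"wy": 0,"wz": 0,"hand": 30},
  {"dx": 0,"dy": 0,"dz": -2.2,"wx": 0,"wy": 0,"wz": 0,"hand": 30},
  {"dx": 0,"dy": 0,"dz": -2.6,"wx": 0,"wy": 0,"wz": 0,"hand": 30},
  {"dx": 0,"dy": 0,"dz": -2.8,"wx": 0,"wy": 0,"wz": 0,"hand": 30},
  {"dx": 0,"dy": 0,"dz": -2.8,"wx": 0,"wy": 0,"wz": 0,"hand": 30},
])

```text
clock: 13.25
eef_pos: [0.3644, 0.2946, 0.1465]
tool_rot: [0.45, 0.893, 0.002, 0.001]
ft_force: [0.2, -1.2, -1.2]
grip_width: 0.0417
grasp_force: 60.8
```

```bash
python3 - <<'E'
from h import *
o=bot.get_obs();print(o['ft_force'],o['ft_torque'],o['grip_width'])
for n in('wrist','scene'):
  C,im=snap(n,n+'8.png')
  for d in bot.outline_of(n,'straightedge')[:1]:
    r,b=rect(C,d['region'],o['eef_pos'][2]-.001);print(n,d['score'],d['extent'],r,b)
a=cv2.imread('pics/wrist8.png');b=cv2.imread('pics/scene8.png')[130:,160:440]
cv2.imwrite('pics/c8.png',np.hstack([cv2.resize(a,(420,315)),cv2.resize(b,(304,315))]))
E
```

```text
[ 0.2271 -1.2089 -1.1549] [ 0.1496  0.1079 -0.0029] 0.0417394544587363
wrist 0.8 [280.6, 299.0, 103.5, 133.2] ((0.36985641717910767, 0.2869265079498291), (0.043926261365413666, 0.0650135800242424), 36.18452835083008) [[0.3329 0.3002]
 [0.3713 0.2477]
 [0.4068 0.2737]
 [0.3684 0.3261]]
scene 0.93 [331.0, 297.2, 81.7, 110.8] ((0.42130136489868164, 0.2187388688325882), (0.04520297795534134, 0.22864240407943726), 36.29174041748047) [[0.3354 0.2975]
 [0.4708 0.1132]
 [0.5072 0.14  ]
 [0.3719 0.3243]]
```

View pics/c8.png

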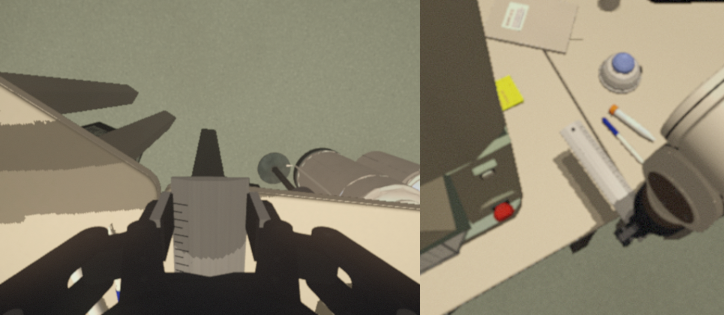

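The ruler is held level by its end and clear of the bench. Next is the carry to the notebook.

```bash
python3 -c "
from h import *
print(units([.6015,-.1158,.13],79.0))"
```

```text
(array([-9.418 , -1.0196,  0.2773]), array([-0.0243,  0.0117,  9.4899]))
```

Request:
drive_tool([
  {"dx": -0.3,"dy": -0.03,"dz": 0,"wx": 0,"wy": 0,"wz": 0.3,"hand": 30},
  {"dx": -0.8,"dy": -0.1,"dz": 0,"wx": 0,"wy": 0,"wz": 0.8,"hand": 30},
  {"dx": -1.4,"dy": -0.2,"dz": 0,"wx": 0,"wy": 0,"wz": 1.4,"hand": 30},
  {"dx": -2.0,"dy": -0.2,"dz": 0,"wx": 0,"wy": 0,"wz": 2.0,"hand": 30},
  {"dx": -2.6,"dy": -0.3,"dz": 0,"wx": 0,"wy": 0,"wz": 2.6,"hand": 30},
  {"dx": -3.2,"dy": -0.4,"dz": 0,"wx": 0,"wy": 0,"wz": 3.2,"hand": 30},
  {"dx": -3.8,"dy": -0.4,"dz": 0,"wx": 0,"wy": 0,"wz": 3.8,"hand": 30},
  {"dx": -4.4,"dy": -0.5,"dz": 0,"wx": 0,"wy": 0,"wz": 4.4,"hand": 30},
  {"dx": -5.0,"dy": -0.6,"dz": 0,"wx": 0,"wy": 0,"wz": 5.0,"hand": 30},
  {"dx": -5.6,"dy": -0.6,"dz": 0,"wx": 0,"wy": 0,"wz": 5.6,"hand": 30},
  {"dx": -6.2,"dy": -0.7,"dz": 0,"wx": 0,"wy": 0,"wz": 6.2,"hand": 30},
  {"dx": -6.8,"dy": -0.8,"dz": 0,"wx": 0,"wy": 0,"wz": 6.8,"hand": 30},
  {"dx": -7.4,"dy": -0.8,"dz": 0,"wx": 0,"wy": 0,"wz": 7.4,"hand": 30},
  {"dx": -8.0,"dy": -0.9,"dz": 0,"wx": 0,"wy": 0,"wz": 8.0,"hand": 30},
  {"dx": -8.5,"dy": -0.9,"dz": 0,"wx": 0,"wy": 0,"wz": 8.5,"hand": 30},
  {"dx": -9.0,"dy": -1.0,"dz": 0.1,"wx": 0,"wy": 0,"wz": 9.0,"hand": 30},
  {"dx": -9.3,"dy": -1.0,"dz": 0.2,"wx": 0,"wy": 0,"wz": 9.3,"hand": 30},
  {"dx": -9.42,"dy": -1.02,"dz": 0.28,"wx": 0,"wy": 0,"wz": 9.5,"hand": 30},
  {"dx": -9.42,"dy": -1.02,"dz": 0.28,"wx": 0,"wy": 0,"wz": 9.5,"hand": 30},
  {"dx": -9.42,"dy": -1.02,"dz": 0.28,"wx": 0,"wy": 0,"wz": 9.5,"hand": 30},
])

```text
clock: 15.45
eef_pos: [0.6015, -0.1144, 0.1302]
tool_rot: [0.772, 0.636, -0.0, -0.001]
ft_force: [0.0, 1.1, -0.9]
grip_width: 0.0416
grasp_force: 60.8
```

```bash
python3 - <<'E'
from h import *
o=bot.get_obs();print(o['eef_pos'],o['grip_width'],units([.6015,-.1158,.06],79.0))
for n in('top','scene'):
  C,im=snap(n,n+'9.png')
  for t,z in(('straightedge',o['eef_pos'][2]-.001),('notebook',.011)):
   for d in bot.outline_of(n,t)[:1]:
    r,b=rect(C,d['region'],z);print(n,t,d['score'],d['extent'],r,b)
a=cv2.imread('pics/top9.png')[60:320,200:560];b=cv2.imread('pics/scene9.png')[60:320,140:440]
cv2.imwrite('pics/c9.png',np.hstack([a,b]))
E
```

```text
[ 0.6015 -0.1144  0.1302] 0.041587172257025316 (array([-0.0287,  0.0078,  1.4044]), array([-0.0217, -0.0051,  0.0023]))
top straightedge 0.58 [335.8, 162.4, 7.8, 15.0] ((0.5948256850242615, -0.09723728150129318), (0.007693473249673843, 0.021386241540312767), 88.8185806274414) [[ 0.5841 -0.1009]
 [ 0.6054 -0.1013]
 [ 0.6056 -0.0936]
 [ 0.5842 -0.0932]]
scene straightedge 0.72 [261.3, 121.9, 44.0, 73.4] ((0.5828889012336731, -0.20515109598636627), (0.23249538242816925, 0.04496477171778679), 78.24588775634766) [[ 0.5372 -0.3144]
 [ 0.5812 -0.3235]
 [ 0.6286 -0.0959]
 [ 0.5846 -0.0868]]
```

View pics/c9.png

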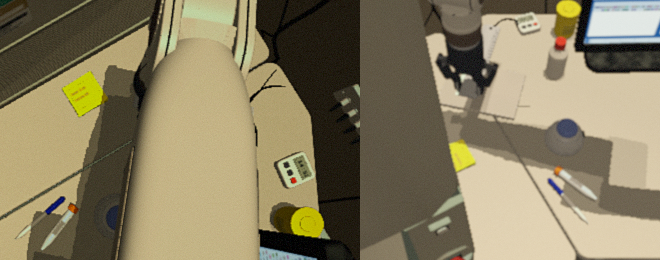

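The views show the ruler hovering over the notebook with its centre at (0.583,-0.205), within 2 mm of the target. Lowering now.

Request:
drive_tool([
  {"dx": -0.03,"dy": 0,"dz": 0.3,"wx": 0,"wy": 0,"wz": 0,"hand": 30},
  {"dx": -0.03,"dy": 0,"dz": 0.8,"wx": 0,"wy": 0,"wz": 0,"hand": 30},
  {"dx": -0.03,"dy": 0,"dz": 1.3,"wx": 0,"wy": 0,"wz": 0,"hand": 30},
  {"dx": -0.03,"dy": 0,"dz": 1.7,"wx": 0,"wy": 0,"wz": 0,"hand": 30},
  {"dx": -0.03,"dy": 0,"dz": 2.0,"wx": 0,"wy": 0,"wz": 0,"hand": 30},
  {"dx": -0.03,"dy": 0,"dz": 2.12,"wx": 0,"wy": 0,"wz": 0,"hand": 30},
  {"dx": -0.03,"dy": 0,"dz": 2.18,"wx": 0,"wy": 0,"wz": 0,"hand": 30},
  {"dx": -0.03,"dy": 0,"dz": 2.2,"wx": 0,"wy": 0,"wz": 0,"hand": 30},
  {"dx": -0.03,"dy": 0,"dz": 2.2,"wx": 0,"wy": 0,"wz": 0,"hand": 30},
])

```text
clock: 16.65
eef_pos: [0.6027, -0.1169, 0.0217]
tool_rot: [0.772, 0.636, 0.001, 0.001]
ft_force: [-0.4, 0.5, -1.0]
grip_width: 0.042
grasp_force: 60.9
```

Request:
drive_tool([
  {"dx": 0,"dy": 0,"dz": 0.02,"wx": 0,"wy": 0,"wz": 0,"hand": 30},
  {"dx": 0,"dy": 0,"dz": 0.04,"wx": 0,"wy": 0,"wz": 0,"hand": 30},
  {"dx": 0,"dy": 0,"dz": 0.06,"wx": 0,"wy": 0,"wz": 0,"hand": 30},
  {"dx": 0,"dy": 0,"dz": 0.06,"wx": 0,"wy": 0,"wz": 0,"hand": 30},
])

```text
clock: 17.05
eef_pos: [0.602, -0.1168, 0.0179]
tool_rot: [0.772, 0.636, 0.0, 0.0]
ft_force: [0.4, -0.4, -0.2]
grip_width: 0.0421
grasp_force: 60.9
```

Request:
drive_tool([
  {"dx": 0,"dy": 0,"dz": 0.02,"wx": 0,"wy": 0,"wz": 0,"hand": 30},
  {"dx": 0,"dy": 0,"dz": 0.03,"wx": 0,"wy": 0,"wz": 0,"hand": 30},
  {"dx": 0,"dy": 0,"dz": 0.03,"wx": 0,"wy": 0,"wz": 0,"hand": 30},
])

```text
clock: 17.35
eef_pos: [0.6021, -0.1168, 0.0168]
tool_rot: [0.772, 0.636, 0.0, 0.0]
ft_force: [-0.8, -0.1, 3.1]
grip_width: 0.0417
grasp_force: 61.2
```

Request:
drive_tool([
  {"dx": 0,"dy": 0,"dz": 0,"wx": 0,"wy": 0,"wz": 0,"hand": 44},
  {"dx": 0,"dy": 0,"dz": 0,"wx": 0,"wy": 0,"wz": 0,"hand": 46},
  {"dx": 0,"dy": 0,"dz": 0,"wx": 0,"wy": 0,"wz": 0,"hand": 50},
  {"dx": 0,"dy": 0,"dz": 0,"wx": 0,"wy": 0,"wz": 0,"hand": 60},
  {"dx": 0,"dy": 0,"dz": 0,"wx": 0,"wy": 0,"wz": 0,"hand": 64},
  {"dx": 0,"dy": 0,"dz": 0,"wx": 0,"wy": 0,"wz": 0,"hand": 64},
  {"dx": 0,"dy": 0,"dz": -0.3,"wx": 0,"wy": 0,"wz": 0,"hand": 64},
  {"dx": 0,"dy": 0,"dz": -0.8,"wx": 0,"wy": 0,"wz": 0,"hand": 64},
  {"dx": 0,"dy": 0,"dz": -1.6,"wx": 0,"wy": 0,"wz": 0,"hand": 64},
  {"dx": 0,"dy": 0,"dz": -2.4,"wx": 0,"wy": 0,"wz": 0,"hand": 64},
  {"dx": 0.8,"dy": -0.4,"dz": -3,"wx": 0,"wy": 0,"wz": 0,"hand": 64},
  {"dx": 1.8,"dy": -0.8,"dz": -3,"wx": 0,"wy": 0,"wz": 0,"hand": 64},
  {"dx": 2.8,"dy": -1.2,"dz": -3,"wx": 0,"wy": 0,"wz": 0,"hand": 64},
  {"dx": 3.6,"dy": -1.6,"dz": -3,"wx": 0,"wy": 0,"wz": 0,"hand": 64},
  {"dx": 4.4,"dy": -2,"dz": -3,"wx": 0,"wy": 0,"wz": 0,"hand": 64},
  {"dx": 5,"dy": -2.4,"dz": -3,"wx": 0,"wy": 0,"wz": 0,"hand": 64},
  {"dx": 5,"dy": -2.4,"dz": -3,"wx": 0,"wy": 0,"wz": 0,"hand": 64},
  {"dx": 5,"dy": -2.4,"dz": -3,"wx": 0,"wy": 0,"wz": 0,"hand": 64},
])

```text
clock: 19.15
eef_pos: [0.5319, 0.1523, 0.1664]
tool_rot: [0.771, 0.637, -0.0, 0.0]
ft_force: [0.1, -0.9, -0.1]
grip_width: 0.064
grasp_force: 0.0
```

```bash
python3 - <<'E'
from h import *
o=bot.get_obs();print(o['eef_pos'],o['clock'])
for n in('top','scene'):
  C,im=snap(n,n+'10.png')
  for t,z in(('straightedge',.016),('notebook',.011)):
   for d in bot.outline_of(n,t)[:1]:
    r,b=rect(C,d['region'],z);print(n,t,d['score'],d['extent'],r,b.tolist())
a=cv2.imread('pics/top10.png')[80:280,280:480];b=cv2.imread('pics/scene10.png')[80:280,160:360]
cv2.imwrite('pics/c10.png',cv2.resize(np.hstack([a,b]),(800,400)))
E
```

```text
[0.5319 0.1523 0.1664] 19.15
top straightedge 0.67 [381.6, 176.8, 106.1, 40.3] ((0.5821569561958313, -0.21029525995254517), (0.23049649596214294, 0.047742102295160294), 77.46256256103516) [[0.5338373184204102, -0.31761348247528076], [0.5804409980773926, -0.3279772102832794], [0.6304765939712524, -0.10297703742980957], [0.58387291431427, -0.09261330962181091]]
top notebook 0.96 [379.2, 175.3, 84.5, 104.2] ((0.5827549695968628, -0.20836767554283142), (0.15412235260009766, 0.21219351887702942), 78.57612609863281) [[0.46349695324897766, -0.26288801431655884], [0.6714866161346436, -0.3049163222312927], [0.7020130157470703, -0.153847336769104], [0.49402332305908203, -0.11181902885437012]]
scene notebook 0.54 [227.9, 152.3, 17.7, 31.5] ((0.6806132793426514, -0.18843206763267517), (0.03561260551214218, 0.1041044071316719), 17.97035789489746) [[0.6476162075996399, -0.1444128453731537], [0.679735004901886, -0.24343866109848022], [0.7136103510856628, -0.23245128989219666], [0.6814915537834167, -0.13342547416687012]]
```

View pics/c10.png

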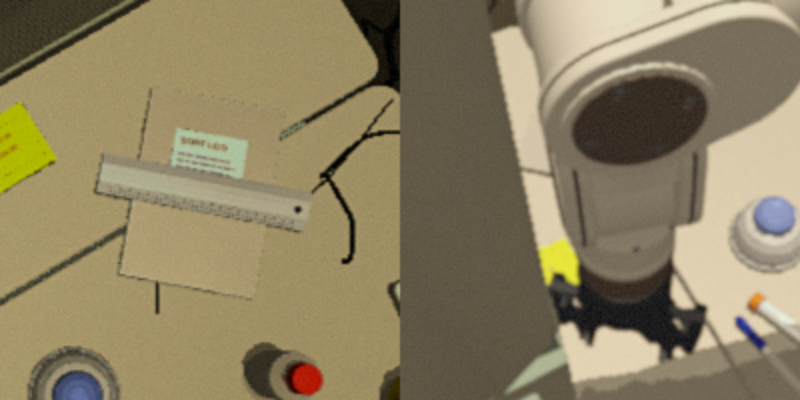

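The ruler lies flat across the notebook's short side, centred to about 2 mm and within about 1°, and the arm is clear. Handing it in.

```bash
python3 -c "
from workcell import bot
print(bot.job_done())"
```

```text
the job is handed in; nothing more can be done
None
```

The straightedge was slid to about 6 cm overhang, pinched by its long sides, lifted and released flat across the notebook's short side, centred to about 2 mm and within about 1° of straight; the job was handed in at about 19 s, with no verdict shown.

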